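# Log a dish and its reagent by pointing

## Task

Log which reagent goes with which culture dish: point at the dish with the yellow lid, holding the fingertips about 2 cm above the middle of its lid for a good two seconds, then point at the amber jar with the red cap in the same way, above the middle of its cap. Then press the green button on the logging terminal right down and let it come up again. Do not touch, move or lift any jar or dish, stay well above the ones you are not asked to point at, leave the red cancel button alone, and disturb nothing else.

Things in the scene. Friction and masses are not known exactly. Their poses are not given: they have to be found in the camera images.
- jar_red: amber glass jar with a red screw cap and a paper label, loose and upright; body 46 mm across and 57 mm high, cap 42 mm across, 75 mm high in all. Origin at the centre of its underside, z up to the cap. The jar to point at
- jar_blue: amber glass jar with a blue screw cap and a paper label, loose and upright; body 46 mm across and 57 mm high, cap 42 mm across, 75 mm high in all. Origin at the centre of its underside, z up to the cap
- jar_white: amber glass jar with a white screw cap and a paper label, loose and upright; body 46 mm across and 57 mm high, cap 42 mm across, 75 mm high in all. Origin at the centre of its underside, z up to the cap
- dish_yellow: round flat culture dish with a yellow lid, loose; 60 mm across, 18 mm high. Origin at the centre of its underside, z up to the lid. The dish to point at
- dish_blue: round flat culture dish with a blue lid, loose; 60 mm across, 18 mm high. Origin at the centre of its underside, z up to the lid
- dish_white: round flat culture dish with a white lid, loose; 60 mm across, 18 mm high. Origin at the centre of its underside, z up to the lid
- logger: white logging terminal lying flat, fixed to the bench: 130 mm (x) by 170 mm (y) by 40 mm high, dark screen on the +x half of its top, the two push buttons 84 mm apart on the -x half. Origin at the centre of its underside
- log (a joint): travel of the green button: 0 when up, 0.006 m when fully pressed down; a spring returns it and full travel takes about 5 N straight down. A press counts from 4 mm
- log_top (a point): centre of the top face of the green button's cap (30 mm across), which moves down as it is pressed; the button is pressed straight down
- cancel (a joint): travel of the red cancel button beside it, same build: 0 when up, 0.006 m when pressed
- cancel_top (a point): centre of the top face of the red cancel button's cap (30 mm across)
- beaker: white open beaker, loose, 70 mm across, 85 mm high, towards the far edge. Origin at the centre of its underside
- slide_box: closed flat slide box, blue with a grey lid, loose, 88 mm (x) by 153 mm (y) by 34 mm high, towards the far edge. Origin at the centre of its underside
Not all that is in view belongs to the job. Leave any pink or turquoise look-alike of the jar_blue alone. Leave any brown look-alike of the jar_red alone.

How it is judged (in metres and radians):
On the way, in this order (a step that is already met when the one before it is completed fails the run):
1. the tool point stays just above the middle of the yellow dish's lid for two seconds (horizontal distance between the grasp point and dish_yellow below 0.02 m and z of the grasp point in the frame of dish_yellow between 0.03 and 0.088 m), for 1.9 s.
2. the tool point stays just above the middle of the red-capped jar for two seconds (horizontal distance between the grasp point and jar_red below 0.018 m and z of the grasp point in the frame of jar_red between 0.087 and 0.145 m), for 1.9 s.
3. the green button is pressed down (value of joint log above 0.004 m), for 0.05 s.
At the end, for the whole second after the job is handed in: After both pointings and the press: both buttons are up (under 1.5 mm), every jar and dish, the beaker and the slide box are within 10 mm of where they stood, and the jars are upright (within 0.1 rad) (value of joint each of log, cancel below 0.0015 m and distance of each of jar_red, jar_blue, jar_white, dish_yellow, dish_blue, dish_white, beaker, slide_box from where it was at the start of the episode below 0.01 m and angle between each of jar_red, jar_blue, jar_white's own z axis and vertical below 0.1 rad); the robot touches nothing.
It fails at once if a jar or dish is touched (over 0.5 N) (contact force between any of the fingers, the arm and jar_red above 0.5 N or contact force between any of the fingers, the arm and jar_blue above 0.5 N or contact force between any of the fingers, the arm and jar_white above 0.5 N or contact force between any of the fingers, the arm and dish_yellow above 0.5 N or contact force between any of the fingers, the arm and dish_blue above 0.5 N or contact force between any of the fingers, the arm and dish_white above 0.5 N).
It fails at once if a jar, dish, beaker or slide box is moved or lifted by more than 10 mm (distance of any of jar_red, jar_blue, jar_white, dish_yellow, dish_blue, dish_white, beaker, slide_box from where it was at the start of the episode above 0.01 m).
It fails at once if the tool point goes low over the middle of a wrong jar or dish (within 15 mm sideways and under 45 mm above its top) ((horizontal distance between the grasp point and jar_blue below 0.015 m and z of the grasp point in the frame of jar_blue below 0.12 m) or (horizontal distance between the grasp point and jar_white below 0.015 m and z of the grasp point in the frame of jar_white below 0.12 m) or (horizontal distance between the grasp point and dish_blue below 0.015 m and z of the grasp point in the frame of dish_blue below 0.063 m) or (horizontal distance between the grasp point and dish_white below 0.015 m and z of the grasp point in the frame of dish_white below 0.063 m)).
It fails at once if the red cancel button is pressed (over 2 mm) (value of joint cancel above 0.002 m).
It also fails if it takes over 58 s, if anything falls off the work surface, if the arm or the gripper's body presses on something with over 40 N, if the wrist force passes 120 N, or if a joint passes its speed limit or range.

## Robot

A 6-joint arm with a two-finger parallel gripper is mounted at the origin on the work surface. World frame = base frame: x ahead of the robot, y to its left, z up, the work surface at z = 0. Lengths are in m, angles in degrees, forces in N, time in s.
With the tool pointing down it reaches from about 0.325 to 0.775 m from the base axis. Payload 5.5 kg.
Tool frame: the origin (TCP) lies between the finger pads, 19 mm behind the fingertips; this is the grasp point; z points along the fingers, y is the line along which they close (so a half turn about z gives the same grasp; the last joint's range is limited). The gripper opens to 88 mm and grips with 3 to 60 N. Pads are 20 mm wide; open, the fingers measure 115 mm over their backs; the gripper's body (75 mm by 178 mm) begins 61 mm behind the grasp point.
Start: joints at [-78.134, 5.22, 70.514, -0, 104.267, -3.249], TCP at [0.156, -0.579, 0.241] pointing down, gripper open.
Joint ranges: [-164.24, 164.24], [-49.07, 125.15], [9.68, 141.18], [-86.29, 266.29], [3.28, 154.24], [-151.56, 151.56]. Speed limits (degrees/s): [147.25, 147.25, 172.46, 180, 180, 180].

## Interface

Orientations are given as [roll, pitch, yaw] about the fixed x, y, z axes, in that order (R = Rz(yaw) Ry(pitch) Rx(roll)).
In Python, from station import r gives the robot as it stands. The module is installed in compiled form; this text tells all that it offers. Calls block until the motion is done:
- r.reach(position, orientation): joint-space move of the TCP to a pose.
- r.servo_line(position, rotation=None, speed=0.15): straight line of the TCP; rotation=None keeps the orientation; speed is the mean speed in m/s.
- r.move_joints(angles): joint-space move.
- r.let_go() and r.grab(squeeze=None): open the fingers fully, or close them until they stop; squeeze is the grip in N (None keeps the last).
- r.wait(seconds).
- r.inverse_kinematics(position, orientation): joint angles nearest the present ones, or None.
- r.sense(): the state.
- r.snapshot(name): name is "scene" or "top"; returns a dict with "frame" (400x640x3 uint8, red, green, blue), "fx", "fy", "cx", "cy" (pixels), "R" (3x3) and "t" (3): a world point X has camera coordinates R X + t. Camera axes: x right, y down, z forward; pixel columns grow to the right and rows downward; lengths in m; the calibration is good to about 2 mm. A picture is of the moment at which its call begins. There is no depth.
A pose or a line that the arm cannot do raises r.IKError and nothing moves.
- r.hand_in(): hands the job in; it is judged then, once.
The state is a dict: "clock": time; "joints": joint angles; "joint_vel": joint speeds; "joint_torque": joint torques, N m; "tcp_pos": TCP position; "orientation": TCP orientation; "contact_force": force on the tool from outside, world axes, zero at the start; "torque": the same for the moment, N m; "opening": finger opening in m; "gripper_force": force on a finger pad.
Only numpy, scipy, OpenCV 4.12 (cv2) and the standard library are available. Lean on these libraries where they do the work, as an engineer would, in place of code of your own. Each camera call takes 0.05 s, during which the arm holds its last target. There are 200 camera calls.

## Working session

There is one attempt and no reset: what is moved stays moved. The work goes in short steps, each a Python script; the robot and the scene stay as the last script left them, time stands still between calls to the robot, and variables do not carry over. Pictures are saved under pics/ and viewed, at most 10 in all, crops included, and the job is handed in when it is done.

```bash
mkdir -p pics
cat > h.py <<'E'
import numpy as np, cv2
from station import r
def snap(n,f):
    s=r.snapshot(n); cv2.imwrite(f'pics/{f}.png',s['frame'][:,:,::-1]); np.savez(f'pics/{f}.npz',**s); return s
def ray(s,u,v,z):
    R=np.array(s['R']);t=np.array(s['t']);c=-R.T@t
    d=R.T@np.array([(u-s['cx'])/s['fx'],(v-s['cy'])/s['fy'],1.]);return c+d*(z-c[2])/d[2]
def proj(s,X):
    p=np.array(s['R'])@np.array(X)+np.array(s['t']);return s['cx']+s['fx']*p[0]/p[2],s['cy']+s['fy']*p[1]/p[2]
E
python3 - <<'E'
from h import *
for n in('top','scene'):
    s=snap(n,n);R=np.array(s['R']);print(n,s['fx'],(-R.T@s['t']).round(3),R[2].round(3))
q=r.sense();print(q['clock'],q['orientation'],q['opening'])
E
```

```text
top 441.03136685261103 [ 0.476 -0.031  1.12 ] [ 0.103  0.014 -0.995]
scene 394.8286795468298 [ 1.322 -0.098  0.671] [-0.779  0.057 -0.625]
0.1 [-1.79899753e+02 -3.33310031e-03  1.51137281e+01] 0.0880257057559008
```

View pics/top.png

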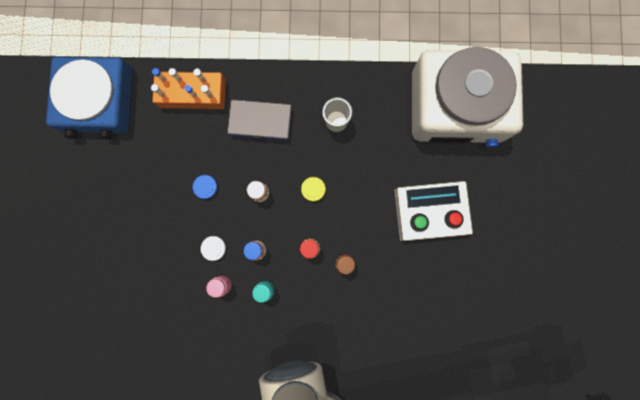

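View pics/scene.png

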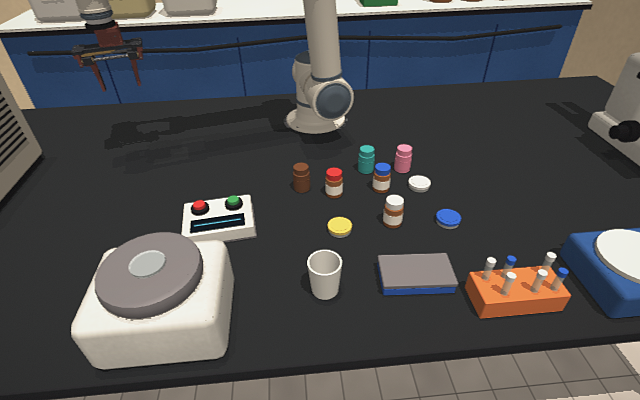

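Top view: yellow lid at (313,189), red-cap jar (310,248), brown jar (345,265), green button (420,222), red cancel (455,219). By colour and paper label, the red-cap jar at (310,248) is the one meant and the brown jar is the look-alike. I'll measure these points and confirm with one enlarged crop.

Run:
```python
import numpy as np, cv2
from h import ray,proj
s=np.load('pics/top.npz');S=np.load('pics/scene.npz')
def cen(s,u,v,w=17,tol=25):
    im=cv2.cvtColor(s['frame'],cv2.COLOR_RGB2HSV).astype(int)
    d=abs(im[...,0]-im[v,u,0]);d=np.minimum(d,180-d)
    m=((d<8)&(im[...,1]>110 if im[v,u,1]>110 else im[...,1]<60)&(im[...,2]>90)).astype(np.uint8)
    n,l,st,c=cv2.connectedComponentsWithStats(m);k=l[v,u];return c[k],st[k]
top=dict(yellow=(313,189,.018),red=(310,248,.07),green=(420,222,.05),cancel=(455,219,.05),blued=(204,187,.018),bluej=(252,251,.07))
sc=dict(yellow=(340,226,.018),red=(334,173,.07),green=(233,201,.05),cancel=(200,206,.05),blued=(448,218,.018),bluej=(382,168,.07))
from scipy.optimize import least_squares
for k in top:
    c,st=cen(s,*top[k][:2]);c2,st2=cen(S,*sc[k][:2]);z=top[k][2]
    f=lambda X:np.r_[np.subtract(proj(s,X),c),np.subtract(proj(S,X),c2)]
    o=least_squares(f,ray(s,*c,z))
    print(k,c.round(1),st[2:],st2[2:],ray(s,*c,z).round(3),ray(S,*c2,z).round(3),'tri',o.x.round(3),o.cost.round(2))
for k,p in dict(whited=(213,248,.018),whitej=(257,190,.075),brown=(345,264,.075),teal=(263,292,.075),pink=(217,287,.075),beaker=(337,112,.085),screen=(433,196,.04)).items(): print(k,ray(s,*p).round(3))
a=s['frame'][160:300,185:475];b=S['frame'][130:250,170:470]
cv2.imwrite('pics/crop.png',np.vstack([cv2.resize(a,(700,300)),cv2.resize(b,(700,280))])[:,:,::-1])
```

```text
yellow [312.8 188.5] [ 25  26 505] [ 26  18 371] [0.602 0.009 0.018] [0.608 0.008 0.018] tri [0.602 0.009 0.013] 0.03
red [308.7 248.5] [ 20  20 307] [ 17  15 196] [0.453 0.014 0.07 ] [0.46  0.012 0.07 ] tri [0.453 0.013 0.065] 0.07
green [420.2 221.8] [ 13  13 133] [12 10 88] [ 0.523 -0.253  0.05 ] [ 0.516 -0.254  0.05 ] tri [ 0.522 -0.252  0.055] 0.02
cancel [455.2 218.4] [ 14  14 151] [ 13  10 103] [ 0.533 -0.337  0.05 ] [ 0.525 -0.338  0.05 ] tri [ 0.532 -0.336  0.055] 0.0
blued [204.1 186.2] [ 25  25 492] [ 26  18 352] [0.602 0.284 0.018] [0.608 0.282 0.018] tri [0.602 0.285 0.013] 0.02
bluej [251.5 250.5] [ 18  18 259] [ 16  14 172] [0.445 0.149 0.07 ] [0.451 0.146 0.07 ] tri [0.445 0.149 0.066] 0.14
whited [0.448 0.254 0.018]
whitej [0.589 0.141 0.075]
brown [ 0.419 -0.072  0.075]
teal [0.35  0.118 0.075]
pink [0.359 0.226 0.075]
beaker [ 0.78  -0.047  0.085]
screen [ 0.587 -0.287  0.04 ]
```

View pics/crop.png

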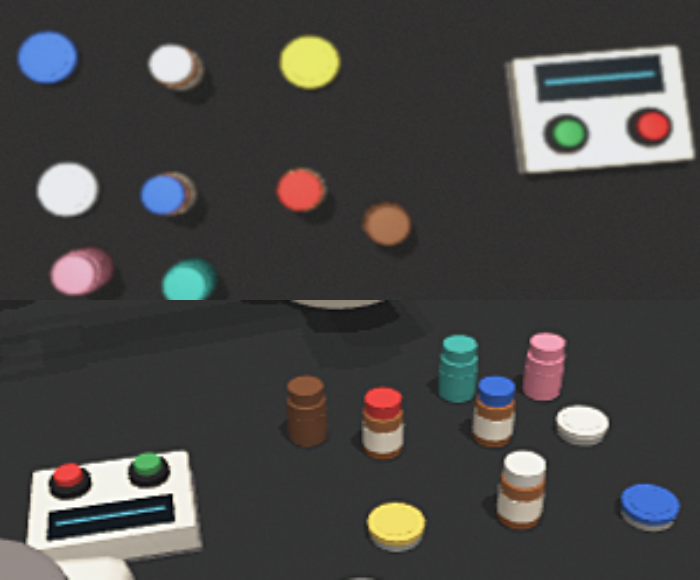

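The crop confirms it: the red-capped jar has amber glass and a paper label, while the brown one is all brown with no label. The measured button spacing is 84.7 mm against 84 mm given, and heights come out within 5 mm. Next: close the fingers and point at both.

Run:
```python
from h import *
O=[180,0,0]
r.grab(5)
r.reach([.603,.009,.2],O)
r.servo_line([.603,.009,.058],speed=.08)
q=r.sense();print(q['clock'],q['tcp_pos'],q['contact_force'],q['opening'])
snap('scene','dish')
r.wait(2.6)
r.servo_line([.603,.009,.2],speed=.15)
r.servo_line([.454,.0135,.2],speed=.15)
r.servo_line([.454,.0135,.115],speed=.06)
q=r.sense();print(q['clock'],q['tcp_pos'],q['contact_force'])
snap('scene','jar')
r.wait(2.6)
q=r.sense();print(q['clock'])
a=cv2.imread('pics/dish.png')[110:260,250:450];b=cv2.imread('pics/jar.png')[110:260,250:450]
cv2.imwrite('pics/pt.png',np.hstack([cv2.resize(a,(400,300)),cv2.resize(b,(400,300))]))
```

```text
5.9833 [0.60330555 0.00898803 0.05859215] [0.12170974 0.31120069 0.35388057] 0.0003500890261624279
12.4417 [0.45421952 0.01349508 0.11547131] [ 1.25091539  0.11587815 -0.10695167]
15.0917
```

View pics/pt.png

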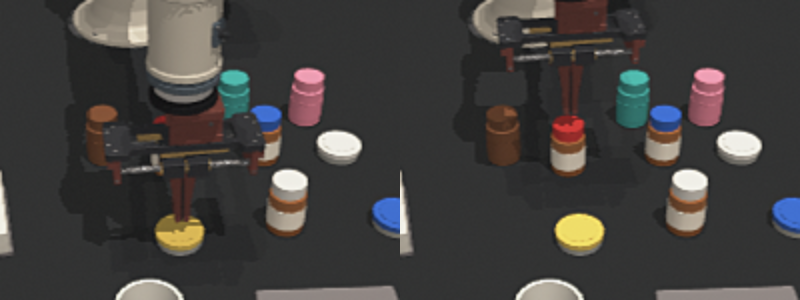

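Both pointings look right: the tips sit above the middle of the yellow lid (left) and of the red cap (right), and nothing has moved. Now the green button, going down in small steps and watching the force.

Run:
```python
from h import *
x,y=.522,-.253
r.servo_line([.454,.0135,.2],speed=.15)
r.servo_line([x,y,.2],speed=.2)
r.servo_line([x,y,.084],speed=.1)
r.wait(.3);f0=np.array(r.sense()['contact_force']);snap('scene','btn0')
z=.084;log=[]
while z>.055:
    z-=.001;r.servo_line([x,y,z],speed=.02)
    q=r.sense();f=np.array(q['contact_force'])-f0;log.append((round(q['tcp_pos'][2],4),round(f[2],1)))
    if f[2]>12:break
r.wait(.3);q=r.sense();print(log,q['clock'],q['tcp_pos'],np.array(q['contact_force'])-f0)
snap('scene','btn1')
a=cv2.imread('pics/btn0.png')[130:250,150:290];b=cv2.imread('pics/btn1.png')[130:250,150:290]
cv2.imwrite('pics/btn.png',np.hstack([cv2.resize(a,(400,343)),cv2.resize(b,(400,343))]))
```

```text
[(np.float64(0.0828), np.float64(-1.3)), (np.float64(0.0819), np.float64(-1.0)), (np.float64(0.0811), np.float64(-0.5)), (np.float64(0.0802), np.float64(0.7)), (np.float64(0.0792), np.float64(1.4)), (np.float64(0.0781), np.float64(1.9)), (np.float64(0.0771), np.float64(2.0)), (np.float64(0.0761), np.float64(3.1)), (np.float64(0.0751), np.float64(2.5)), (np.float64(0.075), np.float64(6.7)), (np.float64(0.0749), np.float64(11.8)), (np.float64(0.0748), np.float64(15.9))] 22.2917 [ 0.52219487 -0.25308796  0.07484194] [-5.16647053  2.37123965 15.06716795]
```

View pics/btn.png

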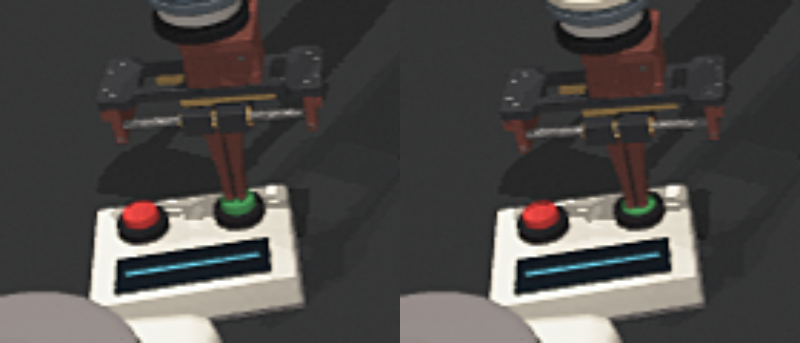

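The tips are on the green cap. The force rose like a spring from about z 0.081, then hit a hard stop at 0.075, so the full 6 mm was pressed. Next: lift off, check and hand in.

Run:
```python
from h import *
r.servo_line([.522,-.253,.22],speed=.1)
r.wait(.5)
a=np.load('pics/scene.npz')['frame'];b=snap('scene','end')['frame']
d=np.abs(a.astype(int)-b).max(2)>40
for n,(u,v) in dict(log=(233,201),can=(200,206),jr=(334,180),dy=(340,226),br=(301,178)).items(): print(n,d[v-12:v+12,u-12:u+12].sum())
q=r.sense();print(q['clock'],q['contact_force'],q['tcp_pos']);print(r.hand_in())
```

```text
log 1
can 0
jr 0
dy 0
br 0
24.525 [ 0.98053459  0.38678142 -0.07378128] [ 0.52200547 -0.25299519  0.2200135 ]
the job is handed in; nothing more can be done
None
```

I pointed at the yellow dish and then the red-capped jar for about 2.6 s each, pressed the green button to its stop and let it come up, and handed in at 24.5 s; before/after images show no change at the red jar, yellow dish, brown jar or cancel button (the other items weren't compared), and no verdict came back.

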